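# Seat a lens barrel in a sprung V-block and hold it down

## Robot

A 7-joint arm with a two-finger parallel gripper is mounted at the origin on a cart in front of the work surface, level with it; the furniture and walls round the work are solid. World frame = base frame: x ahead of the robot, y to its left, z up, the work surface at z = 0. Lengths are in m, angles in rad, forces in N, time in s.
With the tool pointing down it reaches from about 0.425 to 0.925 m from the base axis. Payload 6.8 kg.
Tool frame: the origin (TCP) lies on the centre line of the jaws, within the pads' length; the fingertips stand 14 mm ahead of it and the grasp point (between the pads) lies 5 mm behind it (r.tips_ahead is the distance from the TCP to the fingertips, in m); z points along the fingers, y is the line along which they close (so a half turn about z gives the same grasp; the last joint's range is limited). The gripper opens to 85 mm and grips with 20 to 120 N. Pads are 22 mm wide; open, the fingers measure 114 mm over their backs; the gripper's body (76 mm by 85 mm) begins 54 mm behind the grasp point. The pads swing forward as they close: fully open they stand 13 mm farther back than shut.
Start: joints at [1.043, 0.477, 0.022, 1.555, -0.011, 1.109, -0.083], TCP at [0.275, -0.616, 0.245] pointing down, gripper open.
Joint ranges: [-2.96, 2.96], [-0.34, 2.1], [-1.41, 1.46], [0.24, 2.44], [-1.37, 4.51], [0.17, 1.92], [-2.96, 2.96]. Speed limits (rad/s): [2.39, 2.39, 3.14, 3.14, 3.14, 3.14, 3.14].

## Interface

Orientations are given as a rotation vector (axis times angle).
In Python, from bench import r, eyes gives the robot as it stands.
- The arm moves only by the tool step_arm, never from a script. Its argument "rows" is a list of rows, each a list of 6 numbers: the shift along the world's x, y, z in units of 60 cm (1.0 is 60 cm), then the turn, a rotation vector about the world's x, y, z in units of pi rad (1.0 is pi rad). In form: [[x, y, z, rx, ry, rz], ...]. A call has 1 to 5 rows; each row is the pose to reach, as a shift and turn from the pose commanded when the call began, turning the shorter way round; what a row does not reach only later rows make up. A row lasts 1/12 s, in which the tool goes at most 41.7 mm and 7.16 degrees, less where a joint would pass 70% of its speed; a pose out of reach is approached as far as the arm can. A call with a number of a shift or a turn outside -1 to 1 is refused whole. A call with a gripper value outside its range is refused whole. "jaw" is the closure, from 0 (fully open) to 1 (shut), set as the call begins (left out, the last holds). The fingers move at their own pace and stop on an object; "squeeze" is the grip in N (left out, the last holds). Time passes only in rows, so rows that repeat a pose let the fingers close. It gives the time, the measured TCP pose, the force, the opening and the grip force at its end, in the units of the state.
- r.get_obs(): the state, without advancing time (a new reading comes with each control period).
- eyes.grab_frame(name): name is "side" or "top"; returns the picture (480x640x3 uint8, red, green, blue); there is no depth.
- eyes.camera_info(name): a dict with "mtx" (3x3 intrinsics, pixels), "extrinsics" (4x4, takes a point from camera to world coordinates). Camera axes: x right, y down, z forward; pixel columns grow to the right and rows downward; lengths in m; the calibration is good to about 2 mm. A picture is of the moment at which its call begins. camera_info takes no time and is no camera call.
- r.hand_in(): hands the job in; it is judged then, once.
The state is a dict: "clock": time; "joints": joint angles; "qvel": joint speeds; "tau": joint torques, N m; "tcp_pos": TCP position; "orientation": TCP orientation; "contact_force": force on the tool from outside, world axes, zero at the start; "moment": the same for the moment, N m; "grip_width": finger opening in m; "gripper_force": force on a finger pad.
Only numpy, scipy, OpenCV 4.12 (cv2) and the standard library are available. Lean on these libraries where they do the work, as an engineer would, in place of code of your own. Each camera call takes 0.05 s, during which the arm holds its last target. There are 200 camera calls.

## Task

Pull the lens barrel straight out of the spring clip of its parking dock and lay it in the sprung V-block, centred over the two V rests. Press it down evenly onto both sides of the V until the block's sprung table has sunk at least half-way, and finish while still holding it pressed there. Do not drop the barrel on the bench, and leave the other things where they stand.

Things in the scene. Friction and masses are not known exactly. Their poses are not given: they have to be found in the camera images.
- barrel_center (a point): centre of the loose lens barrel: a dark metal tube 26 mm in diameter, 100 mm long, about 160 g, lying level; the point is on the axis, mid-length; x runs along the tube. At the +x end a neck 10 mm thick carries a ball 14 mm in diameter, its centre 64 mm from this point; the other end is flat with the lens
- dock_axis (a point): fixed aluminium parking dock, 150 x 56 mm: point where the parked barrel's middle lies, 45 mm above the bench; x points along the barrel to the clip. Fingers can straddle the tube here: from x = -40 to +28 mm only a post 10 mm wide under the tube (at -38 mm) and the base, 8 mm high; a notch with walls 40 mm wide over all follows at x 30 to 46 mm
- clip (a point): spring clip of the dock, at the ball of the parked barrel: two sprung jaws in a roofed housing (62 mm high) hold the ball, so the barrel leaves only by sliding level along the dock's -x. The jaws let go within the first 10 mm at about 5 to 12 N; after 25 mm the ball is out from under the roof and the barrel can be lifted. The way on the -x side is free
- v_axis (a point): sprung V-block: point where the seated barrel's middle lies, 64 mm above the bench with the table up; sinks with the table. x runs along the V, z up. Two steel 90-degree V rests, 14 mm thick, 39 mm wide, open upward, stand 37 mm either side along x, with a free gap of 60 mm between them for the fingers; the table is 36 mm below this point. Either way round will do
- v_table (a joint): how far the V-block's sprung table (106 x 52 mm, on a fixed base 124 x 66 x 12 mm) has sunk: 0 up, 0.010 m down on its stop; about 2.5 N to start and 1.5 N more for each mm (10 N half-way, 17 N at the stop), the barrel's weight included
- cup: bystander: white lidded sample cup, 54 mm in diameter, 62 mm high, origin under its middle
- oil: bystander: dropper bottle with black teat, 33 mm in diameter, 94 mm high, origin under its middle
- slips: bystander: small flat clear box of cover slips, 28 x 28 x 11 mm, origin under its middle
Things that resemble listed ones, but are neither listed nor needed, are in the scene too. Of the things that look like the part that bears barrel_center, the larger one is meant.

How it is judged:
On the way, in this order (a step that is already met when the one before it is completed fails the run):
1. the barrel is pulled out of the clip, 25 mm or more from its parked place (distance between barrel_center and dock_axis above 0.025 m), for 0.1 s.
2. the barrel lies in the V, along it, over both rests (distance between barrel_center and v_axis below 0.014 m and angle between the x axis of barrel_center and the x axis of v_axis, either way round below 0.06 rad and (contact force between barrel and v_table_c1 above 0.2 N or contact force between barrel and v_table_c7 above 0.2 N) and (contact force between barrel and v_table_c4 above 0.2 N or contact force between barrel and v_table_c10 above 0.2 N) and (contact force between barrel and v_table_c1 above 0.2 N or contact force between barrel and v_table_c4 above 0.2 N) and (contact force between barrel and v_table_c7 above 0.2 N or contact force between barrel and v_table_c10 above 0.2 N)), for 0.1 s.
At the end, for the whole second after the job is handed in: The barrel lies seated in the V: within 12 mm of its middle lengthwise, 2 mm sideways and in height, 0.03 rad in line; the table is down over 4 of its 10 mm; each side of the V carries over 2 N at one rest or both, each rest over 1 N, and the fingers still bear on the barrel with over 3 N (x of barrel_center in the frame of v_axis between -0.012 and 0.012 m and y of barrel_center in the frame of v_axis between -0.002 and 0.002 m and z of barrel_center in the frame of v_axis between -0.002 and 0.002 m and angle between the x axis of barrel_center and the x axis of v_axis, either way round below 0.03 rad and value of joint v_table above 0.004 m and contact force between the fingers and barrel above 3 N and (contact force between barrel and v_table_c1 above 2 N or contact force between barrel and v_table_c7 above 2 N) and (contact force between barrel and v_table_c4 above 2 N or contact force between barrel and v_table_c10 above 2 N) and (contact force between barrel and v_table_c1 above 1 N or contact force between barrel and v_table_c4 above 1 N) and (contact force between barrel and v_table_c7 above 1 N or contact force between barrel and v_table_c10 above 1 N)); the arm keeps its last pose, push and grip.
It fails at once if the barrel drops to the bench (height (world z) of barrel_center below 0.022 m).
It fails at once if a bystander is moved more than 30 mm (distance of any of cup, slips, oil from where it was at the start of the episode above 0.03 m).
It also fails if it takes over 40 s, if anything falls off the work surface, if the arm or the gripper's body presses on something with over 40 N, if the wrist force passes 120 N, or if a joint passes its speed limit or range.

## Working session

There is one attempt and no reset: what is moved stays moved. The work goes in short steps, Python scripts to look and compute and a tool call to move; the robot and the scene stay as the last step left them, time stands still between calls to the robot, and variables do not carry over. Pictures are saved under pics/ and viewed, at most 10 in all, crops included, and the job is handed in when it is done.

Besides the shell and the picture viewer there is one more tool, called after ">>>" by a JSON object that holds its "name" and its "arguments", one argument or row to a line. step_arm: Moves the arm, as the interface text tells. Shifts and turns lie within -1 to 1; 1 stands for 60 cm of shift or pi rad of turn. Its arguments: {"type":"object","properties":{"rows":{"type":"array"},"jaw":{"type":"number"},"squeeze":{"type":"number"}},"required":["rows"]}

```bash
mkdir -p pics; python3 - <<'E'
from bench import r, eyes
import cv2
for n in("side","top"):
    cv2.imwrite(f"pics/{n}0.png",eyes.grab_frame(n)[:,:,::-1]); c=eyes.camera_info(n); print(c["mtx"],c["extrinsics"])
print(r.get_obs(), r.tips_ahead)
E
```

```text
[[561.74389337   0.         314.9948821 ]
 [  0.         561.74389337 234.43738359]
 [  0.           0.           1.        ]] [[ 0.98227477 -0.06935607  0.17414367  0.33104298]
 [-0.18744347 -0.35794809  0.9147339  -1.10273536]
 [-0.00110795 -0.93116212 -0.36460372  0.51503058]
 [ 0.          0.          0.          1.        ]]
[[605.07638556   0.         316.20397751]
 [  0.         605.07638556 240.70898186]
 [  0.           0.           1.        ]] [[ 0.02130367 -0.99289727  0.117052    0.38494068]
 [-0.9997476  -0.02032128  0.0095799   0.01531989]
 [-0.00713321 -0.11722654 -0.99307958  1.20601187]
 [ 0.          0.          0.          1.        ]]
{'clock': 0.1, 'joints': array([ 1.0429162 ,  0.47770512,  0.02232316,  1.55634421, -0.01152961,
        1.10927684, -0.08313675]), 'qvel': array([ 0.00010924, -0.00157223, -0.00010177, -0.00224194, -0.00097491,
       -0.00117677, -0.00019245]), 'tau': array([ 5.70065022e-03, -5.97758210e+01,  1.61427598e+00, -2.81954670e+01,
        1.28907157e-02,  4.98792389e-03,  1.12888907e-05]), 'tcp_pos': array([ 0.27490925, -0.6159329 ,  0.24443432]), 'orientation': array([-3.07113251e+00, -6.54215616e-01,  6.48692636e-04]), 'contact_force': array([-0.1596292 ,  0.40685864,  0.12865084]), 'moment': array([ 0.08680708,  0.03737028, -0.00552783]), 'gripper_force': 0.0, 'grip_width': 0.08561346603471255} 0.014
```

View pics/side0.png

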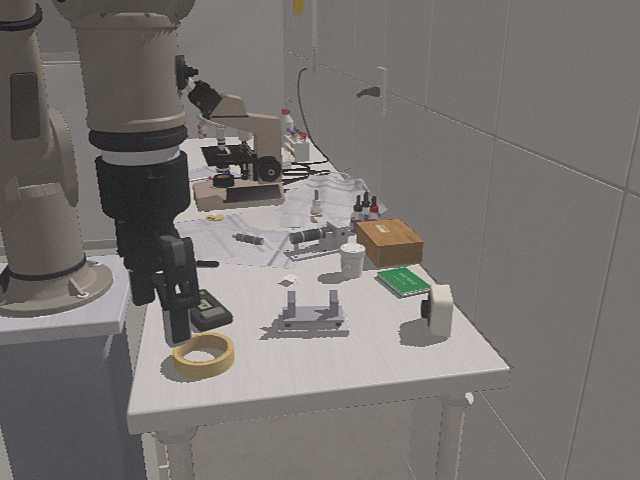

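View pics/top0.png

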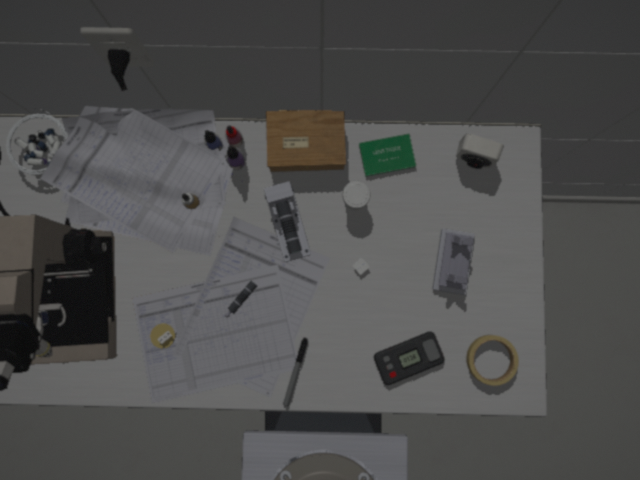

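Top view: the dock with its barrel is at about (288,222), with the clip housing at its upper end (280,192). The V-block is at (455,263), the cup at (356,195) and the slips at (361,267). The oil is the lone dropper bottle at (190,200).

Barrel candidates are the tube in the dock, (288,222) top and (308,236) side, and the small loose tube on the paper, (242,298) top and (248,239) side. I choose the larger, docked one and will check it in a crop.

```bash
python3 - <<'E'
import cv2,numpy as np
t=cv2.imread("pics/top0.png");s=cv2.imread("pics/side0.png")
a=cv2.resize(t[170:270,250:350],(400,400),interpolation=cv2.INTER_CUBIC)
b=cv2.resize(t[215:315,405:505],(400,400),interpolation=cv2.INTER_CUBIC)
ab=cv2.convertScaleAbs(np.hstack([a,b]),alpha=1.6)
c=cv2.resize(s[215:265,270:370],(400,200),interpolation=cv2.INTER_CUBIC)
d=cv2.resize(s[285:335,265:365],(400,200),interpolation=cv2.INTER_CUBIC)
cv2.imwrite("pics/crop0.png",np.vstack([ab,np.hstack([c,d])]))
E
```

```text
(no output)
```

View pics/crop0.png

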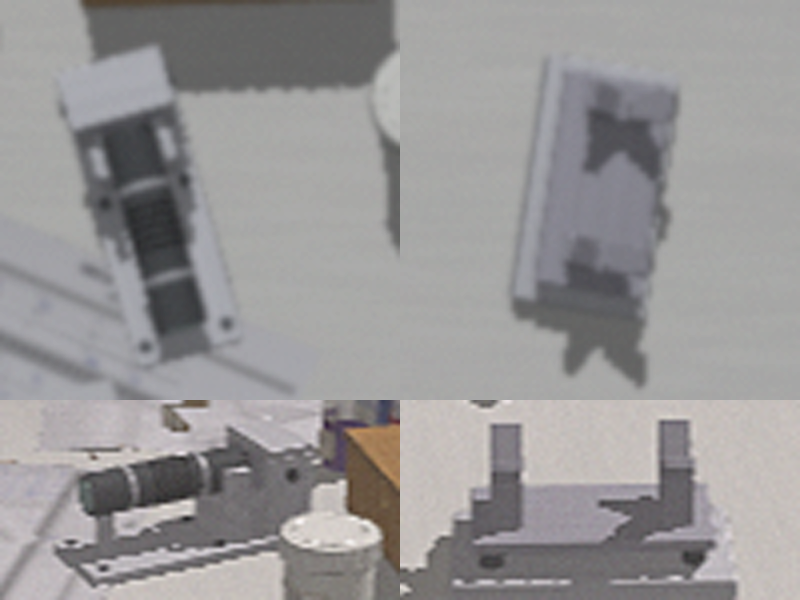

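The crop confirms it: the docked tube is large and dark, its neck and ball go into the housing at the top, and its lens end is at crop (180,325). The V-block's two rests show clearly in the side view at about px (291,291) and (333,290). Next I measure the barrel numerically and enlarge the V-block.

```bash
cat > h.py <<'E'
import numpy as np,cv2
from bench import r,eyes
def ray(n,px):
    c=eyes.camera_info(n);E=c["extrinsics"];p=np.atleast_2d(np.array(px,float))
    d=np.c_[p,np.ones(len(p))]@np.linalg.inv(c["mtx"]).T@E[:3,:3].T
    return E[:3,3],d
def plane(n,px,z):
    o,d=ray(n,px);return o+d*((z-o[2])/d[:,2])[:,None]
def proj(n,P):
    c=eyes.camera_info(n);E=np.linalg.inv(c["extrinsics"]);q=(np.atleast_2d(P)@E[:3,:3].T+E[:3,3])@c["mtx"].T
    return q[:,:2]/q[:,2:]
def shot(n,name):
    f=eyes.grab_frame(n)[:,:,::-1].copy();cv2.imwrite(f"pics/{name}.png",f);return f
E
python3 - <<'E'
from h import *
t=cv2.imread("pics/top0.png");s=cv2.imread("pics/side0.png")
g=cv2.cvtColor(t,cv2.COLOR_BGR2GRAY)
m=np.zeros_like(g);m[196:257,268:305]=(g[196:257,268:305]<62)
n,l,st,_=cv2.connectedComponentsWithStats(m);print(st[1:])
for y in range(200,258,3): print(y,g[y,272:304])
V=cv2.resize(t[225:295,428:484],None,fx=7,fy=7,interpolation=cv2.INTER_CUBIC)
V=cv2.convertScaleAbs(V,alpha=2.6,beta=-80)
S=cv2.resize(s[283:338,270:352],None,fx=4.5,fy=4.5,interpolation=cv2.INTER_CUBIC)
o=np.zeros((490,392+S.shape[1],3),np.uint8);o[:,:392]=V;o[:S.shape[0],392:]=S;cv2.imwrite("pics/v1.png",o)
E
```

```text
[[269 197  29  43 697]
 [287 239  14  16 177]
 [286 256   1   1   1]]
200 [100  96  88  81  76  68  61  56  53  51  49  48  48  43  43  46  56  60
  59  55  53  56  71  88  97 103 106 106 105 105 105 105]
203 [ 51  51  52  48  43  42  41  41  43  43  44  44  40  41  38  38  51  76
  97  99  87  69  64  74  89 100 104 105 106 105 106 106]
206 [ 58  65  65  56  41  35  38  40  41  41  42  42  42  42  40  41  38  54
  78  97  98  87  71  75  87  97 103 104 105 106 106 105]
209 [ 75  92 100  90  63  40  36  39  41  41  40  45  43  43  42  40  39  41
  53  70  79  73  64  63  71  83  95 104 105 106 105 105]
212 [ 66  80  97  98  85  59  39  37  39  40  42  42  43  43  42  40  41  37
  38  45  52  53  55  59  72  90  98  99 103 105 105 105]
215 [ 64  60  59  57  56  51  45  39  39  43  51  59  69  73  79  78  76  74
  68  61  58  60  55  41  42  66  89  98  98 102 104 104]
218 [ 64  61  61  57  55  55  57  57  60  63  58  53  51  48  45  44  44  41
  39  36  40  52  60  61  61  67  84  99  99  97 103 104]
221 [ 67  58  51  40  37  44  53  54  44  36  35  37  34  34  34  33  31  33
  33  31
[... 969 characters left out ...]
  40  61  87 104 106 106]
245 [ 86  90  93  95  96  93  91  92  99 105 105 103 103 100  84  54  40  39
  42  44  43  43  43  43  41  39  37  43  66  92 104 106]
248 [ 99  96  93  89  87  85  86  86  92 101 105 104 104  98  84  61  43  38
  39  41  41  44  42  42  42  41  39  38  47  72  96 105]
251 [102 101 101 100 102 101 101  99  97  99 103 105 105 104 101  89  63  42
  38  41  43  45  46  47  49  50  53  56  70  89 101 104]
254 [ 97  97  99 100 102 101 101 102 102  97  96 102 102  97  94  96  88  67
  57  59  59  61  62  63  62  63  64  63  64  71  87 101]
257 [ 97  99  98  99 101 102 103 103 102 101  97  93  89  71  64  75  89  88
  71  63  62  63  63  62  63  63  65  65  65  66  74  86]
```

View pics/v1.png

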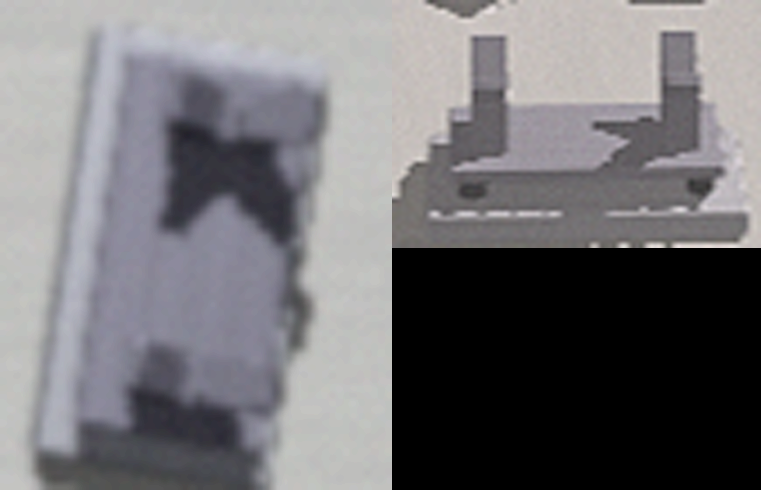

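V-block crop: the top view shows the base's left edge from (98,25) to (38,455), the table's left edge from (125,55) to (80,425), and rests centred near (254,107) and (212,378). The side view shows the near tips of the rests at x 472–507 and 660–696.

```bash
python3 - <<'E'
from h import *
T=lambda x,y:(428+x/7-.43,225+y/7-.43)
def line(p,half):
    d=p[0]-p[1];yaw=np.arctan2(d[1],d[0]);m=p.mean(0)
    n=np.array([np.sin(yaw),-np.cos(yaw)]);return yaw,(m[:2]+n*half),p
print("base",line(plane("top",[T(98,25),T(38,455)],.012),.033))
print("table",line(plane("top",[T(125,55),T(80,425)],.028),.026))
R=plane("top",[T(254,107),T(212,378)],.065);print("rests",line(R,0),R.mean(0))
print("rest left edge",line(plane("top",[T(183,97),T(143,365)],.065),.0195))
print("right edge",line(plane("top",[T(325,115),T(277,385)],.065),-.0195))
S=lambda x,y:(270+(x-392)/4.5-.4,283+y/4.5-.4)
s=plane("side",[S(678,31),S(489.5,36)],.065);print("side tips",line(s,-.0195),s.mean(0))
print("mid rests top seen:", proj("top",R))
b=plane("top",[(289.5,230),(293.5,246.5),(295,252.5)],.045);yaw,_,_=line(b[:2],0)
print("barrel",yaw,b,"center",b[2,:2]+.05*np.array([np.cos(yaw),np.sin(yaw)]))
print(plane("side",[(352,275)],0),plane("top",[(356,195),(361,267)],.05))
E
```

```text
base (np.float64(-0.1396009895531748), array([ 0.49022324, -0.24602145]), array([[ 0.55594317, -0.2219319 ,  0.012     ],
       [ 0.43368708, -0.20475308,  0.012     ]]))
table (np.float64(-0.12310603685425828), array([ 0.49025624, -0.24566242]), array([[ 0.54532109, -0.22627742,  0.028     ],
       [ 0.44157674, -0.21344096,  0.028     ]]))
rests (np.float64(-0.1589244243961949), array([ 0.48997197, -0.24761452]), array([[ 0.52678579, -0.25351489,  0.065     ],
       [ 0.45315814, -0.24171414,  0.065     ]])) [ 0.48997197 -0.24761452  0.065     ]
rest left edge (np.float64(-0.15149927425099466), array([ 0.48975183, -0.24804992]), array([[ 0.52912273, -0.2343347 ,  0.065     ],
       [ 0.45626682, -0.22321185,  0.065     ]]))
right edge (np.float64(-0.18260754188070105), array([ 0.49186004, -0.24673606]), array([[ 0.52499612, -0.27268483,  0.065     ],
       [ 0.45164177, -0.25913887,  0.065     ]]))
side tips (np.float64(-0.132703356213162), array([ 0.49370598, -0.2161817 ]), array([[ 0.52758482, -0.24037708,  0.065     ],
       [ 0.45466689, -0.23064342,  0.065     ]])) [ 0.49112586 -0.23551025  0.065     ]
mid rests top seen: [[463.85571429 239.85571429]
 [457.85571429 278.57      ]]
barrel 0.26199680482896265 [[0.54160872 0.07867596 0.045     ]
 [0.50963498 0.07010185 0.045     ]
 [0.49806165 0.0669102  0.045     ]] center [0.54635539 0.07986069]
[[ 0.60988636 -0.05751798  0.        ]] [[ 0.61205813 -0.04882486  0.05      ]
 [ 0.4723181  -0.06028675  0.05      ]]
```

V centre is about (0.490, -0.247) with yaw -0.14. The barrel is about (0.546, 0.080) with yaw 0.262. The approach needs a shift of (0.271, 0.696) and a turn of -0.158 rad.

>>> {"name": "step_arm", "arguments": {
  "rows": [
    [0.39,1,0,0,0,-0.05],
    [0.39,1,0,0,0,-0.05],
    [0.39,1,0,0,0,-0.05],
    [0.39,1,0,0,0,-0.05],
    [0.39,1,0,0,0,-0.05]
  ],
  "jaw": 0
}}

```text
clock: 0.52
tcp_pos: [0.351, -0.4202, 0.2449]
orientation: [-3.114, -0.411, 0.001]
contact_force: [1.2, -0.4, -0.0]
grip_width: 0.0852
gripper_force: 0.0
```

>>> {"name": "step_arm", "arguments": {
  "rows": [
    [0.325,0.833,0,0,0,0],
    [0.325,0.833,0,0,0,0],
    [0.325,0.833,0,0,0,0],
    [0.325,0.833,0,0,0,0],
    [0.325,0.833,0,0,0,0]
  ]
}}

```text
clock: 0.93
tcp_pos: [0.4266, -0.2262, 0.2452]
orientation: [3.115, 0.411, -0.0]
contact_force: [1.1, -1.1, 0.7]
grip_width: 0.0852
gripper_force: 0.0
```

>>> {"name": "step_arm", "arguments": {
  "rows": [
    [0.2,0.5,-0.16,0,0,0],
    [0.2,0.5,-0.16,0,0,0],
    [0.2,0.5,-0.16,0,0,0],
    [0.2,0.5,-0.16,0,0,0],
    [0.2,0.5,-0.16,0,0,0]
  ]
}}

```text
clock: 1.35
tcp_pos: [0.5008, -0.041, 0.1854]
orientation: [3.115, 0.411, -0.0]
contact_force: [0.5, -0.3, -0.4]
grip_width: 0.0856
gripper_force: 0.0
```

>>> {"name": "step_arm", "arguments": {
  "rows": [
    [0.076,0.202,-0.06,0,0,0],
    [0.076,0.202,-0.06,0,0,0],
    [0.076,0.202,-0.06,0,0,0],
    [0.076,0.202,-0.06,0,0,0],
    [0.076,0.202,-0.06,0,0,0]
  ]
}}

```text
clock: 1.77
tcp_pos: [0.5461, 0.0829, 0.1488]
orientation: [-3.111, -0.421, 0.002]
contact_force: [-0.3, 0.5, 1.4]
grip_width: 0.0854
gripper_force: 0.0
```

```bash
python3 - <<'E'
from h import *
s=shot("side","s1");t=shot("top","t1");o=r.get_obs();print(o["tcp_pos"],proj("side",[o["tcp_pos"]]),proj("top",[o["tcp_pos"]]))
a=cv2.resize(s[170:270,260:360],(400,400),interpolation=cv2.INTER_CUBIC)
b=cv2.resize(t[160:260,240:340],(400,400),interpolation=cv2.INTER_CUBIC)
cv2.imwrite("pics/c1.png",np.hstack([a,b]))
E
```

```text
[0.54583425 0.07788795 0.14949538] [[310.54314818 190.8114545 ]] [[286.99401392 219.66257638]]
```

View pics/c1.png

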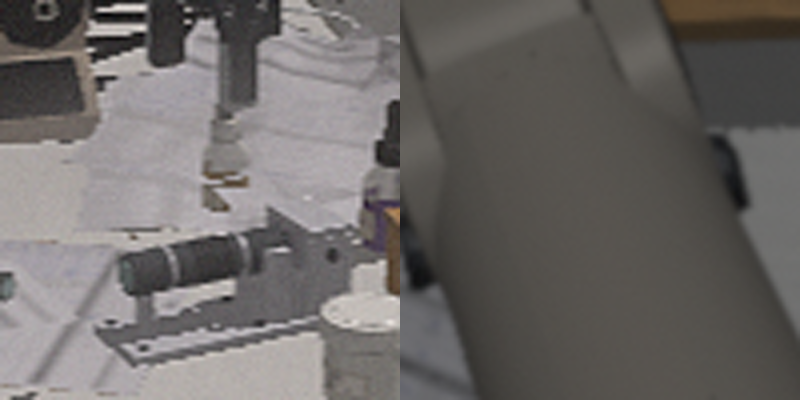

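The side crop shows the open fingers above the tube, near finger at (237,60) and far finger at (165,40), straddling it. The lens end is at (130,270). I descend and close.

>>> {"name": "step_arm", "arguments": {
  "rows": [
    [0,0.001,-0.06,0,0,0],
    [0,0.001,-0.12,0,0,0],
    [0,0.001,-0.16,0,0,0],
    [0,0.001,-0.182,0,0,0],
    [0,0.001,-0.182,0,0,0]
  ]
}}

```text
clock: 2.28
tcp_pos: [0.5439, 0.0759, 0.0382]
orientation: [3.113, 0.407, -0.009]
contact_force: [-0.8, -1.2, -0.7]
grip_width: 0.0856
gripper_force: 0.0
```

>>> {"name": "step_arm", "arguments": {
  "rows": [
    [0,0,0,0,0,0],
    [0,0,0,0,0,0],
    [0,0,0,0,0,0],
    [0,0,0,0,0,0]
  ],
  "jaw": 0.5,
  "squeeze": 20
}}

```text
clock: 2.62
tcp_pos: [0.5473, 0.0788, 0.0422]
orientation: [3.115, 0.411, 0.004]
contact_force: [0.9, -0.4, -0.4]
grip_width: 0.0425
gripper_force: 0.0
```

>>> {"name": "step_arm", "arguments": {
  "rows": [
    [0,0,0,0,0,0],
    [0,0,0,0,0,0],
    [0,0,0,0,0,0],
    [0,0,0,0,0,0],
    [0,0,0,0,0,0]
  ],
  "jaw": 1,
  "squeeze": 20
}}

```text
clock: 3.03
tcp_pos: [0.5469, 0.0791, 0.0417]
orientation: [3.114, 0.412, 0.002]
contact_force: [-2.0, 0.6, 6.6]
grip_width: 0.0257
gripper_force: 19.1
```

```bash
python3 - <<'E'
from h import *
o=r.get_obs();print({k:np.round(o[k],4) for k in("tcp_pos","orientation","contact_force","moment","grip_width","gripper_force")})
E
```

```text
{'tcp_pos': array([0.5469, 0.0791, 0.0417]), 'orientation': array([3.1142e+00, 4.1190e-01, 2.0000e-03]), 'contact_force': array([-1.9834,  0.5975,  6.6397]), 'moment': array([-0.1565,  0.2496,  0.0645]), 'grip_width': np.float64(0.0257), 'gripper_force': np.float64(19.1141)}
```

The grip is centred, with almost no side force. I firm it up, then pull level along the dock's -x direction (-0.966, -0.259).

>>> {"name": "step_arm", "arguments": {
  "rows": [
    [0,0,0,0,0,0],
    [0,0,0,0,0,0],
    [0,0,0,0,0,0]
  ],
  "squeeze": 60
}}

```text
clock: 3.28
tcp_pos: [0.5469, 0.0792, 0.0418]
orientation: [3.115, 0.411, 0.002]
contact_force: [-0.8, -0.7, 7.0]
grip_width: 0.0244
gripper_force: 57.9
```

>>> {"name": "step_arm", "arguments": {
  "rows": [
    [-0.008,-0.0021,0,0,0,0],
    [-0.016,-0.0043,0,0,0,0],
    [-0.024,-0.0064,0,0,0,0],
    [-0.032,-0.0086,0,0,0,0],
    [-0.04,-0.0107,0,0,0,0]
  ]
}}

```text
clock: 3.7
tcp_pos: [0.5235, 0.0731, 0.0417]
orientation: [-3.114, -0.412, -0.005]
contact_force: [4.2, 1.3, 6.4]
grip_width: 0.0244
gripper_force: 58.9
```

>>> {"name": "step_arm", "arguments": {
  "rows": [
    [-0.01,-0.0027,0,0,0,0],
    [-0.02,-0.0054,0,0,0,0],
    [-0.03,-0.008,0,0,0,0],
    [-0.04,-0.0107,0,0,0,0],
    [-0.04,-0.0107,0,0,0,0]
  ]
}}

```text
clock: 4.12
tcp_pos: [0.4978, 0.0661, 0.0415]
orientation: [3.114, 0.412, 0.001]
contact_force: [-1.5, 0.4, 10.2]
grip_width: 0.0244
gripper_force: 59.4
```

>>> {"name": "step_arm", "arguments": {
  "rows": [
    [0,0,0.03,0,0,0],
    [0,0,0.08,0,0,0],
    [0,0,0.13,0,0,0],
    [0,0,0.18,0,0,0],
    [0,0,0.18,0,0,0]
  ]
}}

```text
clock: 4.53
tcp_pos: [0.5001, 0.0665, 0.1533]
orientation: [3.114, 0.411, 0.01]
contact_force: [0.7, 0.6, -1.2]
grip_width: 0.0242
gripper_force: 58.9
```

```bash
python3 - <<'E'
from h import *
s=shot("side","s2");o=r.get_obs();print(o["tcp_pos"],o["contact_force"],o["moment"],o["grip_width"],proj("side",[o["tcp_pos"]]))
cv2.imwrite("pics/c2.png",cv2.resize(s[140:260,220:380],(640,480),interpolation=cv2.INTER_CUBIC))
E
```

```text
[0.4989832  0.06615629 0.15090811] [-0.08272672  0.46860409 -1.55225282] [-0.03025302  0.02697456  0.02368831] 0.02401950956961452 [[290.47886122 192.92214182]]
```

View pics/c2.png

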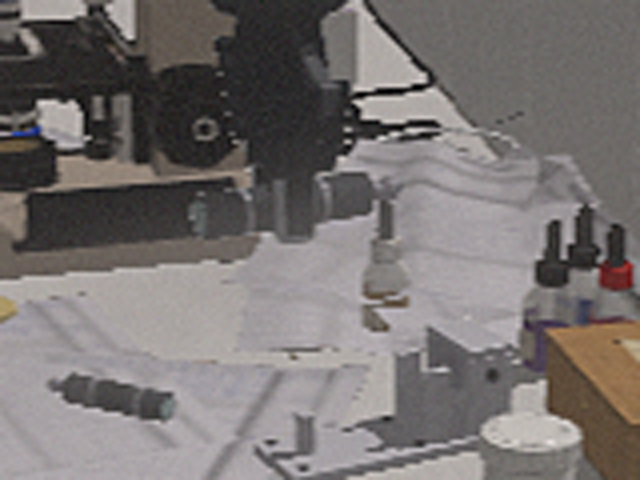

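The barrel is held level, and the finger (293,210) sits at the tube's middle, with the lens end at (205,215) and the shoulder at (375,193). I carry it over the V, turning -0.402 rad.

>>> {"name": "step_arm", "arguments": {
  "rows": [
    [-0.003,-0.06,0,0,0,-0.015],
    [-0.006,-0.12,0,0,0,-0.03],
    [-0.009,-0.18,0,0,0,-0.045],
    [-0.012,-0.24,0,0,0,-0.06],
    [-0.015,-0.3,0,0,0,-0.075]
  ]
}}

```text
clock: 5.0
tcp_pos: [0.4868, -0.1153, 0.1469]
orientation: [-3.141, -0.039, 0.007]
contact_force: [1.5, 1.1, -0.8]
grip_width: 0.0246
gripper_force: 59.0
```

>>> {"name": "step_arm", "arguments": {
  "rows": [
    [0,-0.06,0,0,0,-0.015],
    [0,-0.12,0,0,0,-0.03],
    [0,-0.18,0,0,0,-0.045],
    [0,-0.22,0,0,0,-0.053],
    [0,-0.222,0,0,0,-0.053]
  ]
}}

```text
clock: 5.42
tcp_pos: [0.4862, -0.253, 0.1468]
orientation: [3.131, -0.233, -0.006]
contact_force: [-0.2, 1.1, -1.1]
grip_width: 0.024
gripper_force: 58.9
```

>>> {"name": "step_arm", "arguments": {
  "rows": [
    [0,0,-0.02,0,0,0],
    [0,0,-0.05,0,0,0],
    [0,0,-0.08,0,0,0],
    [0,0,-0.08,0,0,0],
    [0,0,-0.08,0,0,0]
  ]
}}

```text
clock: 5.83
tcp_pos: [0.4873, -0.2458, 0.0989]
orientation: [-3.132, 0.218, 0.008]
contact_force: [0.3, 0.1, -1.6]
grip_width: 0.0244
gripper_force: 58.9
```

```bash
python3 - <<'E'
from h import *
s=shot("side","s3");t=shot("top","t3");o=r.get_obs();print(o["tcp_pos"],o["orientation"],2*np.arctan2(o["orientation"][1],o["orientation"][0]),o["contact_force"],o["moment"])
c=o["tcp_pos"];print(proj("side",[c,c+[0,0,.004]]))
a=cv2.resize(s[250:340,260:360],None,fx=4,fy=4,interpolation=cv2.INTER_CUBIC)
b=cv2.resize(t[215:305,405:505],None,fx=4,fy=4,interpolation=cv2.INTER_CUBIC)
cv2.imwrite("pics/c3.png",np.hstack([a,cv2.convertScaleAbs(b,alpha=1.6)]))
E
```

```text
[ 0.48916288 -0.24670442  0.10087767] [-3.13383583e+00  2.18155558e-01  9.78918810e-04] 6.144183649564627 [ 1.28410292 -0.04424109 -1.26925622] [-0.04225621  0.00898856 -0.02105608]
[[312.26007969 274.31550772]
 [312.25333259 272.19687566]]
```

View pics/c3.png

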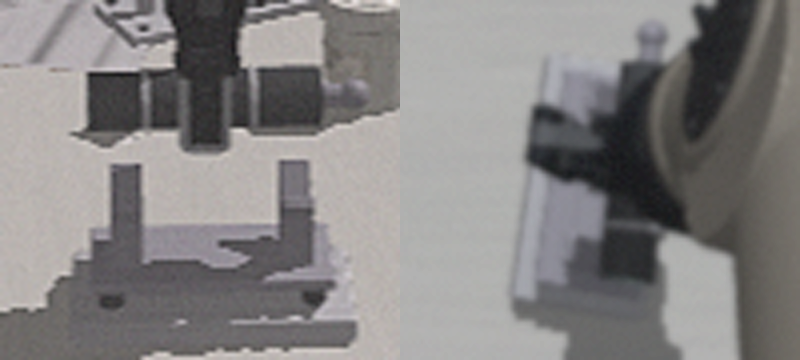

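The barrel hangs over the V. In the side view its span 88–323 compares with rests at 127 and 294, so it is about 2 mm off lengthwise. The top view shows tube edges at 605 and 658 (row 240) and the ball at (654,40). I check the camera's sideways bias against the arm.

```bash
python3 - <<'E'
from h import *
t=cv2.imread("pics/t3.png");g=cv2.cvtColor(t,cv2.COLOR_BGR2GRAY)
for y in (270,273,276,279,282): print(y,g[y,450:474])
p=plane("top",[(462.6,274.6),(468.3,224.6)],.104);print(p)
d=p[1]-p[0];print(np.arctan2(d[1],d[0]))
c=np.array([.4892,-.2467]);u=np.array([np.cos(-.139),np.sin(-.139)]);n=np.array([-u[1],u[0]]);print((p[:,:2]-c)@np.c_[u,n])
E
```

```text
270 [89 89 90 88 83 71 54 47 49 49 48 47 47 46 45 42 41 42 40 32 24 19 20 17]
273 [82 84 85 84 78 61 39 30 29 28 31 32 32 34 34 32 35 40 46 53 62 74 85 80]
276 [ 50  48  50  51  47  36  28  28  29  29  29  29  29  29  28  29  27  29
  40  71  98 107 110 110]
279 [ 48  50  49  48  43  33  29  26  28  29  29  30  28  29  29  29  26  28
  42  73 100 109 110 111]
282 [ 48  50  48  46  40  34  28  28  29  30  30  29  29  29  30  28  28  30
  40  54  70  88 106 111]
[[ 0.45822649 -0.2415854   0.104     ]
 [ 0.55032939 -0.25267636  0.104     ]]
-0.11984223881861857
[[-0.03138341  0.0007738 ]
 [ 0.06136784  0.00255093]]
```

>>> {"name": "step_arm", "arguments": {
  "rows": [
    [0.0025,-0.0025,-0.015,0,0,0],
    [0.0025,-0.0025,-0.03,0,0,0],
    [0.0025,-0.0025,-0.045,0,0,0],
    [0.0025,-0.0025,-0.058,0,0,0],
    [0.0025,-0.0025,-0.058,0,0,0]
  ]
}}

```text
clock: 6.35
tcp_pos: [0.4895, -0.248, 0.0639]
orientation: [-3.133, 0.219, 0.005]
contact_force: [-1.4, 0.5, -1.1]
grip_width: 0.0244
gripper_force: 58.9
```

>>> {"name": "step_arm", "arguments": {
  "rows": [
    [0,0,-0.0025,0,0,0],
    [0,0,-0.005,0,0,0],
    [0,0,-0.0075,0,0,0],
    [0,0,-0.0075,0,0,0],
    [0,0,-0.0075,0,0,0]
  ]
}}

```text
clock: 6.77
tcp_pos: [0.491, -0.2485, 0.0619]
orientation: [3.134, -0.219, 0.001]
contact_force: [-1.2, 1.4, 3.5]
grip_width: 0.0243
gripper_force: 59.1
```

>>> {"name": "step_arm", "arguments": {
  "rows": [
    [0,0.001,-0.0015,0,0,0],
    [0,0.001,-0.003,0,0,0],
    [0,0.001,-0.0045,0,0,0],
    [0,0.001,-0.0045,0,0,0],
    [0,0.001,-0.0045,0,0,0]
  ]
}}

```text
clock: 7.18
tcp_pos: [0.4911, -0.2484, 0.0592]
orientation: [3.133, -0.22, 0.001]
contact_force: [-1.8, 0.6, 6.8]
grip_width: 0.0245
gripper_force: 59.3
```

```bash
python3 - <<'E'
from h import *
s=shot("side","s4")
for i in range(3):
    o=r.get_obs();print(o["tcp_pos"],o["contact_force"],o["moment"],2*np.arctan2(o["orientation"][1],o["orientation"][0])-2*np.pi);eyes.grab_frame("top")
E
```

```text
[ 0.4910386  -0.24833044  0.05922014] [-2.17247752  0.58179311  6.4004929 ] [ 0.06346986  0.48378291 -0.09551146] -6.423054013668591
[ 0.49106117 -0.24835171  0.05923617] [-2.8548641  -0.05246095  6.81795896] [ 0.0732612   0.50439118 -0.14420549] -6.4230312539633045
[ 0.49101403 -0.24836979  0.05924288] [-2.2165557  -0.9859472   5.71335293] [ 0.02764339  0.48132299 -0.16343056] -6.423130692531327
```

The moment of about 0.48 N·m about y shows the -x rest carrying nearly all the load. I pitch the tool so the +x end comes down, and watch the moment.

>>> {"name": "step_arm", "arguments": {
  "rows": [
    [0,0,0,0.0003,0.002,0],
    [0,0,0,0.0006,0.004,0],
    [0,0,0,0.0006,0.004,0],
    [0,0,0,0.0006,0.004,0]
  ]
}}

```text
clock: 7.72
tcp_pos: [0.4911, -0.2484, 0.0592]
orientation: [-3.133, 0.22, 0.019]
contact_force: [-1.7, 0.3, 6.6]
grip_width: 0.0241
gripper_force: 59.3
```

```bash
cat > st.py <<'E'
from h import *
from scipy.spatial.transform import Rotation as R
F=[];M=[];P=[]
for i in range(3):
    o=r.get_obs();F.append(o["contact_force"]);M.append(o["moment"]);P.append(o["tcp_pos"]);eyes.grab_frame("top")
m=R.from_rotvec(o["orientation"]).as_matrix()
print(np.round(np.mean(P,0),4),"F",np.round(np.mean(F,0),2),"M",np.round(np.mean(M,0),3),"z",np.round(m[:,2],4),"yaw",np.arctan2(m[1,0],m[0,0]),o["clock"],o["gripper_force"])
E
python3 st.py
```

```text
[ 0.4911 -0.2484  0.0592] F [-1.43  0.11  6.6 ] M [ 0.059  0.383 -0.182] z [-0.0117  0.0013 -0.9999] yaw -0.14011042320318412 7.8167 59.307963252067566
```

>>> {"name": "step_arm", "arguments": {
  "rows": [
    [0,0,0,0.0003,0.003,0],
    [0,0,0,0.0009,0.006,0],
    [0,0,0,0.0009,0.006,0],
    [0,0,0,0.0009,0.006,0]
  ]
}}

```text
clock: 8.2
tcp_pos: [0.4912, -0.2486, 0.0593]
orientation: [-3.132, 0.22, 0.048]
contact_force: [-1.7, 0.0, 6.0]
grip_width: 0.0245
gripper_force: 59.2
```

```bash
python3 st.py
```

```text
[ 0.4912 -0.2486  0.0593] F [-2.16 -0.08  6.26] M [-0.031  0.215 -0.259] z [-0.0302  0.0039 -0.9995] yaw -0.14037718304043598 8.3 59.230855107307434
```

>>> {"name": "step_arm", "arguments": {
  "rows": [
    [0,0,0,0.0005,0.003,-0.002],
    [0,0,0,0.001,0.007,-0.005],
    [0,0,0,0.001,0.007,-0.005],
    [0,0,0,0.001,0.007,-0.005]
  ]
}}

```text
clock: 8.68
tcp_pos: [0.4915, -0.2488, 0.0593]
orientation: [-3.128, 0.244, 0.082]
contact_force: [-1.8, -1.0, 7.3]
grip_width: 0.0244
gripper_force: 59.5
```

```bash
python3 st.py
```

```text
[ 0.4915 -0.2488  0.0593] F [-1.81 -0.8   6.02] M [-0.2    0.075 -0.03 ] z [-0.0516  0.0073 -0.9986] yaw -0.15555862212193752 8.7833 59.46965217590332
```

Moments are nearly zero now. I press deeper.

>>> {"name": "step_arm", "arguments": {
  "rows": [
    [0,0,-0.002,0,0,0],
    [0,0,-0.004,0,0,0],
    [0,0,-0.006,0,0,0],
    [0,0,-0.007,0,0,0],
    [0,0,-0.007,0,0,0]
  ]
}}

```text
clock: 9.25
tcp_pos: [0.4915, -0.2488, 0.0555]
orientation: [-3.128, 0.244, 0.082]
contact_force: [-4.0, -1.0, 10.4]
grip_width: 0.0244
gripper_force: 60.0
```

```bash
python3 st.py
```

```text
[ 0.4915 -0.2488  0.0556] F [-3.25 -0.21 10.42] M [-0.033  0.389 -0.091] z [-0.0516  0.0073 -0.9986] yaw -0.15566181248751518 9.35 59.988911747932434
```

```bash
python3 - <<'E'
from h import *
s=shot("side","s5");a=cv2.imread("pics/s4.png")
f=lambda q:cv2.resize(q[265:340,272:356],None,fx=4.7,fy=6,interpolation=cv2.INTER_CUBIC)
cv2.imwrite("pics/c5.png",np.hstack([f(a),f(s)]))
E
```

```text
(no output)
```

View pics/c5.png

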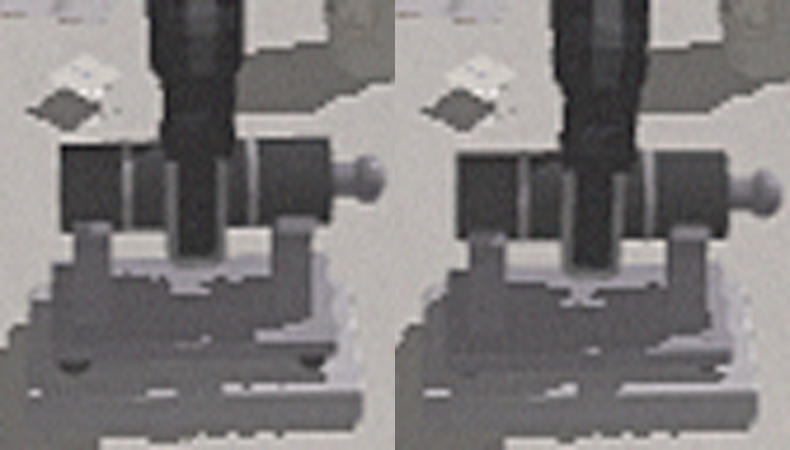

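The barrel sits in both rests, centred lengthwise (tube 457–727, rests 487 and 690). The table has sunk. The moment reference point is unclear, so I relieve the x force a little and see how the moment follows.

>>> {"name": "step_arm", "arguments": {
  "rows": [
    [-0.0008,0,0,0,0,0],
    [-0.0008,0,0,0,0,0],
    [-0.0008,0,0,0,0,0]
  ]
}}

```text
clock: 9.7
tcp_pos: [0.4914, -0.2488, 0.0558]
orientation: [-3.128, 0.244, 0.08]
contact_force: [-1.6, 0.1, 9.6]
grip_width: 0.0241
gripper_force: 60.0
```

```bash
python3 st.py
```

```text
[ 0.4914 -0.2488  0.0558] F [-1.86  0.07 10.26] M [-0.038  0.198 -0.082] z [-0.0507  0.0072 -0.9987] yaw -0.15555093239764212 9.8 59.953463673591614
```

The moment is referenced about 0.14–0.2 m above the TCP, so I null Fx and then read the moment directly.

>>> {"name": "step_arm", "arguments": {
  "rows": [
    [-0.001,0,0,0,0,0],
    [-0.001,0,0,0,0,0],
    [-0.001,0,0,0,0,0]
  ]
}}

```text
clock: 10.1
tcp_pos: [0.4914, -0.2487, 0.0559]
orientation: [-3.128, 0.243, 0.078]
contact_force: [-1.1, 0.6, 10.8]
grip_width: 0.0242
gripper_force: 59.9
```

```bash
python3 st.py
```

```text
[ 0.4914 -0.2488  0.0559] F [-1.01  0.29 10.27] M [-0.037 -0.033 -0.121] z [-0.0496  0.007  -0.9987] yaw -0.15555982404653623 10.2 59.92644131183624
```

>>> {"name": "step_arm", "arguments": {
  "rows": [
    [-0.0005,0,0,-0.0005,-0.003,0],
    [-0.0005,0,0,-0.0009,-0.0065,0],
    [-0.0005,0,0,-0.0009,-0.0065,0],
    [-0.0005,0,0,-0.0009,-0.0065,0]
  ]
}}

```text
clock: 10.58
tcp_pos: [0.4915, -0.2488, 0.0561]
orientation: [-3.13, 0.244, 0.045]
contact_force: [0.6, 0.2, 9.7]
grip_width: 0.0244
gripper_force: 59.8
```

```bash
python3 st.py
```

```text
[ 0.4914 -0.2488  0.0561] F [0.4  0.13 9.99] M [-0.019 -0.035 -0.13 ] z [-0.0286  0.0041 -0.9996] yaw -0.1555186007415341 10.6833 59.832823276519775
```

>>> {"name": "step_arm", "arguments": {
  "rows": [
    [0,0,-0.001,0,0,-0.0012],
    [0,0,-0.0025,0,0,-0.0025],
    [0,0,-0.0025,0,0,-0.0025],
    [0,0,-0.0025,0,0,-0.0025],
    [0,0,-0.0025,0,0,-0.0025]
  ]
}}

```text
clock: 11.15
tcp_pos: [0.4914, -0.2485, 0.0546]
orientation: [-3.129, 0.256, 0.046]
contact_force: [-0.9, 1.5, 11.7]
grip_width: 0.0244
gripper_force: 60.1
```

```bash
python3 st.py; python3 - <<'E'
from h import *
s=cv2.cvtColor(shot("side","s6"),cv2.COLOR_BGR2RGB)[:,:,::-1];t=shot("top","t6")
s=cv2.imread("pics/s6.png")
f=lambda q:cv2.resize(q[265:340,272:356],None,fx=4.7,fy=6,interpolation=cv2.INTER_CUBIC)
b=cv2.convertScaleAbs(cv2.resize(t[215:305,410:488],(395,450),interpolation=cv2.INTER_CUBIC),alpha=1.6)
cv2.imwrite("pics/c6.png",np.hstack([f(s),b]))
E
```

```text
[ 0.4914 -0.2485  0.0546] F [-0.78  0.76 12.06] M [ 0.157  0.035 -0.105] z [-0.0288  0.0046 -0.9996] yaw -0.1630294013998141 11.25 60.071677565574646
```

View pics/c6.png

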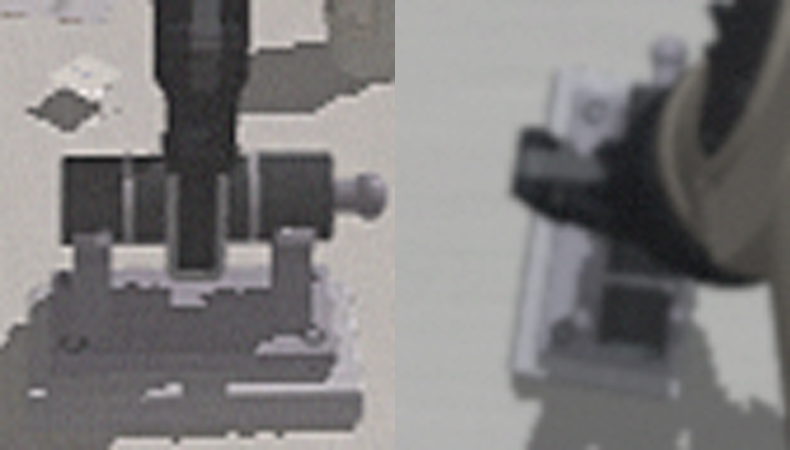

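The final views show the barrel seated in both rests, centred and level: tube 62–331, rests at 92 and 292. The table is visibly sunk. The press is about 13.5 N and the forces on the two sides and the two rests are close to even, so I hand in.

```bash
python3 -c "
from bench import r
print(r.hand_in())"
```

```text
the job is handed in; nothing more can be done
None
```

I pulled the barrel from the clip, seated it centred in the V-block, and handed it in held pressed at about 13.5 N (table sunk about 7 mm by the spring rate); the hand-in returned no verdict.

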